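Twist-lock a tie-down anchor into the bench rail

ROBOT

A 7-joint arm with a two-finger parallel gripper is mounted at the origin on the work surface. World frame = base frame: x ahead of the robot, y to its left, z up, the work surface at z = 0. Lengths are in m, angles in rad, forces in N, time in s.
With the tool pointing down it reaches from about 0.4 to 0.85 m from the base axis. Payload 10.4 kg.
Tool frame: the origin (TCP) lies midway between the tips of the shut fingers; the grasp point (between the pads) lies 19 mm behind it; z points along the fingers, y is the line along which they close (so a half turn about z gives the same grasp; the last joint's range is limited). The gripper opens to 87 mm and grips with 3 to 60 N. Pads are 19 mm wide; open, the fingers measure 117 mm over their backs; the gripper's body (75 mm by 190 mm) begins 51 mm behind the grasp point.
Start: joints at [1.289, 0.332, -0.065, 1.46, 0.022, 1.35, -0.088], TCP at [0.16, -0.604, 0.223] pointing down, gripper open.
Joint ranges: [-2.6, 2.6], [-0.5, 2.12], [-1.47, 1.34], [0.16, 2.42], [-1.27, 4.41], [0.06, 2.06], [-2.6, 2.6]. Speed limits (rad/s): [2.22, 2.22, 2.79, 2.79, 3.14, 3.14, 3.14].

INTERFACE

Orientations are given as a unit quaternion [w, x, y, z].
In Python, from rig import arm gives the robot as it stands. Calls block until the motion is done:
- arm.goto(position, orientation): joint-space move of the TCP to a pose.
- arm.servo_line(position, orientation=None, max_speed=0.15): straight line of the TCP; orientation=None keeps the orientation; max_speed is the mean speed in m/s.
- arm.movej(angles): joint-space move.
- arm.command_gripper(opening): finger opening in m; the grip force is fixed at half the most; returns when the fingers have stopped.
- arm.pause(seconds).
- arm.solve_ik(position, orientation): joint angles nearest the present ones, or None.
- arm.grab_frame(name): name is "scene" or "top"; returns the picture (480x640x3 uint8, red, green, blue); there is no depth.
- arm.camera_model(name): a dict with "K" (3x3 intrinsics, pixels), "R" (3x3) and "t" (3): a world point X has camera coordinates R X + t. Camera axes: x right, y down, z forward; pixel columns grow to the right and rows downward; lengths in m; the calibration is good to about 2 mm. A picture is of the moment at which its call begins. camera_model takes no time and is no camera call.
A pose or a line that the arm cannot do raises arm.PlanningError and nothing moves.
- arm.sign_off(): hands the job in; it is judged then, once.
Readings, each from a call of its own:
- arm.read_t(): time.
- arm.read_joints(): joint angles.
- arm.read_dq(): joint speeds.
- arm.read_tau(): joint torques, N m.
- arm.read_tool_pos(): TCP position.
- arm.read_tool_rot(): TCP orientation.
- arm.read_contact_force(): force on the tool from outside, world axes, zero at the start.
- arm.read_wrist_torque(): the same for the moment, N m.
- arm.read_finger_gap(): finger opening in m.
- arm.read_finger_force(): force on a finger pad.
Only numpy, scipy, OpenCV 4.12 (cv2) and the standard library are available. Lean on these libraries where they do the work, as an engineer would, in place of code of your own. Each camera call takes 0.05 s, during which the arm holds its last target. There are 200 camera calls.

TASK

Take the loose tie-down anchor with the oblong spring nut and lock it into the steel anchor rail at the black marks half-way along: push it down through the slot lengthwise against its spring, twist it a quarter turn, and let it come up so that its grooves catch the lips, sitting like the anchor already fitted near the rail's end. Let go of it there, and leave the anchor with the square plate where it stands.

Things in the scene. Friction and masses are not known exactly. Their poses are not given: they have to be found in the camera images.
- nut: Loose tie-down anchor, 82 mm tall, 150 g. Origin: centre of its oblong nut plate's underside, 20 mm above the bench at the start; z up. Plate 52 (x) x 22 (y) x 7 mm; on top a boss (x within 12 mm) and end ridges 3 mm high (x 23 to 26), between them the grooves, bottom at z 7. A spring foot 50 x 20 mm hangs 20 mm below the origin; it yields 17 mm: 2.6 N at first, then 0.35 N/mm.
- nut_eye (a point): Grip point on that anchor, 46 mm above its origin: middle of the upper part of its upright aluminium eye tab, which is 34 mm along the nut's x, 12 mm thick along its y (grip across this) and spans 22 to 62 mm above the nut's origin, above a 16 mm round neck. Axes as the nut's; half a turn changes nothing.
- rail: Fixed steel channel 300 (x, slot direction) x 70 x 32 mm, ends capped. Origin: centre of underside, below the black marks. Slot 32 mm wide; lip edges turned down to z 25; floor z 3. The nut enters lengthwise within 11 degrees, can twist with its origin at z 7 to 14, and is caught, square across, at z 18, held up by its spring. A like anchor, 80 mm high, is fitted for good at x +115.
- square_anchor: A second loose anchor, not to be used: same eye tab and 82 mm height, but a square plate 52 x 52 mm, too wide for the slot. 250 g. Origin at the centre of its underside, on the bench; tab 34 mm along its x, 12 mm thick along y.
Not all that is in view belongs to the job. Leave any pink look-alike of the nut alone.

How it is judged:
On the way:
1. the oblong nut is pushed down through the slot near the marks, lengthwise in the rail (within 15 degrees), its plate below the lips (z of nut in the frame of rail between 0.004 and 0.0155 m and x of nut in the frame of rail between -0.04 and 0.04 m and y of nut in the frame of rail between -0.012 and 0.012 m and angle between the x axis of nut and the x axis of rail, either way round below 0.26 rad), for 0.1 s.
At the end, for the whole second after the job is handed in: The oblong nut is in the rail, within 20 mm of the marks along it and 8 mm of the slot's middle, its length across the slot within 17 degrees, upright within 7, up against the lips (origin 16.3 to 20.5 mm above the rail's), at rest; the square anchor within 30 mm of its place (x of nut in the frame of rail between -0.02 and 0.02 m and y of nut in the frame of rail between -0.008 and 0.008 m and z of nut in the frame of rail between 0.0163 and 0.0205 m and angle between the x axis of nut and the y axis of rail, either way round below 0.3 rad and angle between nut's own z axis and vertical below 0.12 rad and linear speed of nut below 0.02 m/s and distance of square_anchor from where it was at the start of the episode below 0.03 m); the robot touches nothing.
It fails at once if the square anchor is knocked over or moved by more than 30 mm (distance of square_anchor from where it was at the start of the episode above 0.03 m or angle between square_anchor's own z axis and vertical above 0.5 rad).
It also fails if it takes over 48 s, if anything falls off the work surface, if the arm or the gripper's body presses on something with over 40 N, if the wrist force passes 120 N, or if a joint passes its speed limit or range.

## Working session

There is one attempt and no reset: what is moved stays moved. The work goes in short steps, each a Python script; the robot and the scene stay as the last script left them, time stands still between calls to the robot, and variables do not carry over. Pictures are saved under pics/ and viewed, at most 10 in all, crops included, and the job is handed in when it is done.

```bash
mkdir -p pics; python3 - <<'E'
from rig import arm
import cv2
for n in ("scene","top"):
    im=arm.grab_frame(n); cv2.imwrite(f"pics/{n}0.png",im[:,:,::-1]); m=arm.camera_model(n)
    print(n,m["K"].tolist() if hasattr(m["K"],'tolist') else m["K"],m["R"],m["t"])
print(arm.read_t(),arm.read_tool_rot(),arm.read_tool_pos())
E
```

```text
scene [[605.1176109978464, 0.0, 329.27667769626225], [0.0, 605.1176109978464, 224.4461213694959], [0.0, 0.0, 1.0]] [[-0.22712909  0.97386063 -0.00280337]
 [ 0.70199821  0.16172732 -0.69357248]
 [-0.67498955 -0.15949845 -0.72038139]] [ 0.18390911 -0.31197414  1.3926627 ]
top [[598.057131448883, 0.0, 320.8569605672407], [0.0, 598.057131448883, 246.44609944036992], [0.0, 0.0, 1.0]] [[-0.03027364 -0.99953745  0.00289783]
 [-0.99694508  0.02998603 -0.07212036]
 [ 0.07200011 -0.00507233 -0.99739173]] [-0.05247543  0.51825458  1.08352607]
0.1 [-6.26058988e-04  9.91635563e-01  1.29067842e-01 -1.02790387e-04] [ 0.15988448 -0.60383857  0.22185436]
```

View pics/scene0.png

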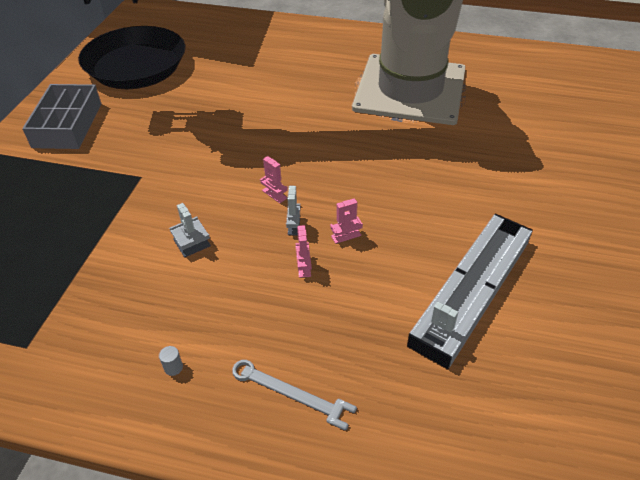

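View pics/top0.png

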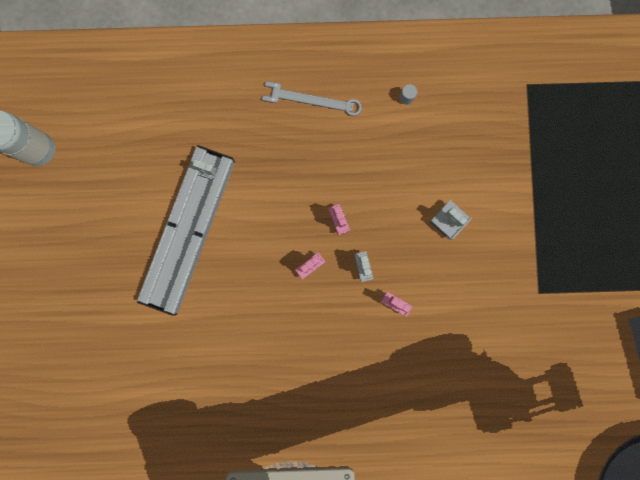

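Scene: grey candidates at scene (293,210)/top (364,266) and (188,232)/top (451,219). The pink look-alikes are at top (340,219), (310,265) and (396,303). The rail's marks are at top (172,225) and (198,234). The candidate at (364,266) looks like the oblong nut because it is slim and grey, while (451,219) has a square plate. I'll confirm this in an enlarged crop.

```bash
python3 - <<'E'
import cv2,numpy as np
t=cv2.imread("pics/top0.png");s=cv2.imread("pics/scene0.png")
r=lambda im,x,y,w,h,W,H:cv2.resize(im[y:y+h,x:x+w],(W,H),interpolation=cv2.INTER_CUBIC)
a=r(t,340,240,50,50,300,300);b=r(s,268,175,60,75,240,300);d=r(t,425,194,50,50,260,300)
e=np.zeros((300,800,3),np.uint8);e[:,:300]=a;e[:,300:540]=b;e[:,540:]=d
f=r(t,130,140,110,180,360,300)[:,:360]
g=r(t,130,140,120,90,400,300);h=r(t,130,230,120,90,400,300)
cv2.imwrite("pics/crop1.png",np.vstack([e,np.hstack([g,h])]))
E
```

```text
(no output)
```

View pics/crop1.png

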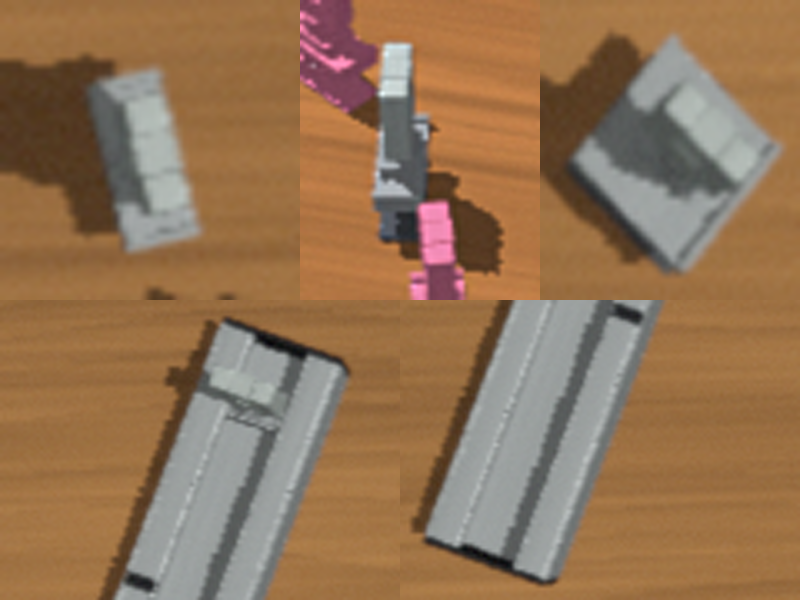

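The crop confirms it. The grey anchor at top (364,266) has the narrow oblong plate and so is the nut; (451,219) has the square plate. Next I'll measure by masks.

```bash
cat > h.py <<'E'
import cv2,numpy as np
from rig import arm
M={n:arm.camera_model(n) for n in("scene","top")}
def ray(n,p,z):
    m=M[n];K,R,t=map(np.array,(m["K"],m["R"],m["t"]))
    d=R.T@np.linalg.inv(K)@[p[0],p[1],1];c=-R.T@t
    return c+d*(z-c[2])/d[2]
def tri(ps,pt):
    P=[np.array(M[n]["K"])@np.c_[M[n]["R"],M[n]["t"]] for n in("scene","top")]
    X=cv2.triangulatePoints(P[0],P[1],np.array(ps,float).reshape(2,1),np.array(pt,float).reshape(2,1))[:,0];X=X[:3]/X[3]
    e=[np.round((p@np.r_[X,1])[:2]/(p@np.r_[X,1])[2]-q,1) for p,q in zip(P,(ps,pt))]
    return X,e
def blobs(mask,box,amin=8):
    x,y,w,h=box;m=np.zeros_like(mask);m[y:y+h,x:x+w]=mask[y:y+h,x:x+w]
    n,l,s,c=cv2.connectedComponentsWithStats(m)
    out=[(s[i,4],c[i],l==i) for i in range(1,n) if s[i,4]>=amin]
    return sorted(out,key=lambda o:-o[0])
def rect(m):
    ys,xs=np.nonzero(m);return cv2.minAreaRect(np.c_[xs,ys].astype(np.float32))
E
python3 - <<'E'
from h import *
t=cv2.imread("pics/top0.png");s=cv2.imread("pics/scene0.png")
def prof(im,x0,x1,y): print(y,[tuple(int(v) for v in im[y,x]) for x in range(x0,x1)])
for y in(258,265): prof(t,354,374,y)
for x in(292,): print([tuple(int(v) for v in s[y,x]) for y in range(183,205)])
gr=lambda im:((im.max(2).astype(int)-im.min(2)<30)).astype(np.uint8)*255
# rail marks
for im,n,box in((t,"top",(150,200,70,60)),(s,"scene",(445,250,60,50))):
    for b in blobs(((im.max(2)<50)*255).astype(np.uint8),box)[:4]: print(n,b[0],b[1],rect(b[2]))
# rail outline in top
g=(gr(t)&((t.max(2)>110)*255).astype(np.uint8))
for b in blobs(g,(125,140,120,185),200)[:3]: print("rail",b[0],rect(b[2]))
# tab top faces
for im,n,box,th in((t,"top",(345,245,40,45),0),(s,"scene",(280,180,25,30),0)):
  for th in(150,165,175,185,195,205):
    m=gr(im)&((im.min(2)>th)*255).astype(np.uint8)
    for b in blobs(m,box,15)[:1]: print(n,th,b[0],b[1].round(1),rect(b[2]))
E
```

```text
258 [(40, 58, 77), (76, 80, 82), (92, 94, 91), (96, 96, 93), (94, 96, 92), (87, 89, 85), (98, 103, 98), (156, 162, 154), (176, 181, 173), (179, 183, 175), (179, 184, 176), (178, 185, 176), (180, 186, 178), (157, 169, 171), (107, 132, 159), (67, 111, 153), (57, 105, 152), (68, 109, 153), (66, 109, 153), (66, 112, 155)]
265 [(34, 58, 85), (33, 58, 81), (48, 61, 78), (82, 84, 86), (88, 89, 87), (90, 89, 87), (86, 88, 84), (92, 95, 90), (130, 133, 128), (167, 171, 163), (177, 181, 172), (178, 183, 175), (180, 185, 176), (179, 182, 175), (173, 178, 171), (150, 164, 171), (100, 131, 160), (70, 115, 159), (67, 114, 159), (67, 113, 159)]
[(64, 118, 181), (62, 114, 177), (111, 136, 170), (219, 215, 201), (214, 214, 202), (208, 209, 197), (199, 201, 190), (202, 204, 192), (204, 205, 194), (204, 205, 194), (202, 203, 193), (181, 183, 176), (212, 214, 204), (211, 213, 203), (210, 211, 200), (211, 212, 201), (130, 131, 124), (99, 98, 94), (101, 102, 96), (104, 103, 98), (101, 102, 96), (101, 103, 96)]
top 15 [171.86666667 224.26666667] ((171.89999389648438, 224.29998779296875), (6.324554920196533
[... 654 characters left out ...]
6037597656)
top 165 91 [366. 265.] ((365.9118347167969, 265.1470947265625), (18.675243377685547, 5.093247890472412), 75.96376037597656)
top 175 17 [368.1 271.8] ((368.0, 271.5), (3.0, 4.0), 90.0)
scene 150 87 [291.5 192.1] ((291.56158447265625, 192.00770568847656), (6.573841094970703, 12.775577545166016), 7.125016689300537)
scene 165 82 [291.4 192. ] ((291.55487060546875, 192.006103515625), (6.405029296875, 12.699625968933105), 6.34019136428833)
scene 175 74 [291.3 191.8] ((291.4010009765625, 191.99009704589844), (5.970223426818848, 12.636972427368164), 5.710593223571777)
scene 185 46 [291.4 189.5] ((291.5, 189.5), (7.0, 5.0), 90.0)
scene 195 22 [291. 188.] ((291.5, 189.0), (6.0, 5.0), 90.0)
```

```bash
python3 - <<'E'
from h import *
t=cv2.imread("pics/top0.png")
print("tab",tri((291.5,192.0),(365.9,265.1)))
a=tri((460.62,270.76),(171.87,224.27));b=tri((490,285),(197.87,233.67));print("marks",a,b)
c=(a[0]+b[0])/2;z=c[2];print("mid",c)
d=b[0]-a[0];print("across ang",np.degrees(np.arctan2(d[1],d[0])))
# nut yaw from top-face rect axis at measured height
def axis(p,ang,L,z):
    u=np.array([np.cos(np.radians(ang)),np.sin(np.radians(ang))])*L/2
    v=ray("top",np.array(p)+u,z)-ray("top",np.array(p)-u,z);return np.degrees(np.arctan2(v[1],v[0])),np.linalg.norm(v)
print("nut yaw,len",axis((365.9,265.1),75.96,19.5,.082))
print("rail yaw,len",axis((185.7,230.1),110.77,165.6,.032))
# slot groove edges: fit dark/light lip line for direction and middle
g=t.min(2).astype(int)
for y in(190,205,220,240,255,270,285): print(y,[int(v) for v in g[y,int(187-(y-230)*.38)-26:int(187-(y-230)*.38)+27:1]],int(187-(y-230)*.38)-26)
E
```

```text
tab (array([ 0.4770603 , -0.14442125,  0.07954094]), [array([-0.4, -0. ]), array([-0.3,  0.1])])
marks (array([0.56428951, 0.17409131, 0.06146112]), [array([13.6, -1.4]), array([11.9, -2.3])]) (array([0.54766848, 0.18514866, 0.00415804]), [array([-14.2,   0.3]), array([-13. ,   0.7])])
mid [0.55597899 0.17961999 0.03280958]
across ang 146.36566966240315
nut yaw,len (np.float64(-167.98956602697834), np.float64(0.033774396544932674))
rail yaw,len (np.float64(158.41774257080021), np.float64(0.30160250184547555))
190 [30, 30, 51, 114, 147, 149, 152, 154, 156, 157, 159, 157, 156, 163, 157, 147, 152, 158, 155, 153, 154, 155, 157, 155, 154, 155, 154, 152, 125, 96, 89, 89, 95, 122, 145, 151, 152, 155, 157, 159, 156, 157, 172, 173, 147, 119, 113, 115, 95, 73, 72, 66, 68] 176
205 [39, 36, 42, 88, 150, 156, 154, 153, 155, 154, 154, 156, 157, 168, 180, 160, 150, 157, 156, 155, 155, 156, 158, 158, 153, 156, 156, 150, 121, 88, 88, 89, 89, 95, 136, 150, 150, 153, 155, 157, 157, 156, 158, 165, 146, 119, 113, 113, 95, 76, 70, 70, 75] 170
220 [39, 34, 34, 64, 136, 152, 152, 154, 153, 155, 155, 157, 15
[... 544 characters left out ...]
7, 156, 155, 157, 156, 153, 156, 155, 153, 153, 152, 152, 149, 117, 91, 88, 89, 98, 134, 153, 154, 153, 153, 156, 155, 159, 165, 150, 136, 124, 112, 113, 97, 74, 66, 64, 68] 151
270 [35, 37, 38, 82, 136, 153, 153, 152, 154, 154, 156, 158, 157, 162, 163, 143, 145, 155, 158, 158, 156, 156, 156, 155, 155, 153, 153, 152, 122, 98, 89, 87, 90, 96, 147, 159, 152, 154, 156, 156, 158, 159, 160, 173, 162, 130, 114, 111, 106, 84, 70, 64, 63] 145
285 [32, 26, 64, 133, 150, 152, 149, 152, 155, 155, 156, 157, 160, 177, 156, 147, 156, 159, 159, 155, 156, 156, 155, 156, 154, 153, 155, 151, 119, 93, 90, 86, 93, 122, 145, 152, 153, 153, 154, 156, 157, 162, 175, 182, 155, 120, 111, 118, 92, 67, 65, 67, 65] 140
```

```bash
python3 - <<'E'
from h import *
t=cv2.imread("pics/top0.png")
a=tri((460.62,270.76),(197.87,233.67));b=tri((490,285),(171.87,224.27));print("marks",a,b)
c=(a[0]+b[0])/2;print("mid",c)
d=b[0]-a[0];print("across ang",np.degrees(np.arctan2(d[1],d[0])),np.linalg.norm(d))
g=t.min(2).astype(float);z=.032;L=[];R=[]
for y in range(185,293):
    x0=int(187-(y-230)*.38)-28;r=g[y,x0:x0+60]
    if 218<y<241: continue
    i=next(i for i in range(60) if r[i]>100); L.append((x0+i-1+(100-r[i-1])/(r[i]-r[i-1]),y))
    j=next(j for j in range(40,60) if r[j]<135); R.append((x0+j-1+(r[j-1]-135)/(r[j-1]-r[j]),y))
f=[]
for n,P in(("L",L),("R",R)):
    W=np.array([ray("top",p,z)[:2] for p in P],np.float32)
    vx,vy,x,y=cv2.fitLine(W,cv2.DIST_HUBER,0,.01,.01)[:,0];f.append((vx,vy,x,y));print(n,np.degrees(np.arctan2(vy,vx)),x,y)
u=np.array(f[0][:2])+np.array(f[1][:2])*np.sign(np.dot(f[0][:2],f[1][:2]));u/=np.linalg.norm(u);n=np.array([-u[1],u[0]])
k=[n@np.array(q[2:]) for q in f];print("width",k[1]-k[0],"mid offset",sum(k)/2,"yaw",np.degrees(np.arctan2(u[1],u[0])))
print("marks along",u@c[:2],"offs",n@c[:2]," rail centre:",u*(u@c[:2])+n*sum(k)/2)
for p in((197.87,233.67),(171.87,224.27)): print(ray("top",p,z),u@ray("top",p,z)[:2])
for p in((460.62,270.76),(490,285)): print("s",ray("scene",p,z),u@ray("scene",p,z)[:2])
print("tabtop",ray("top",(365.9,265.1),.082),ray("scene",(291.5,192),.082))
E
```

```text
marks (array([0.54562501, 0.15592741, 0.03093948]), [array([-0.2,  0. ]), array([-0.2,  0. ])]) (array([0.56431736, 0.20337057, 0.03061559]), [array([-0.3,  0. ]), array([-0.3,  0. ])])
mid [0.55497118 0.17964899 0.03077753]
across ang 68.49583551802118 0.05099375162971846
L -21.691265 0.5348805 0.22538278
R -21.684225 0.52319336 0.1534088
width -0.07119802 mid offset 0.37149334 yaw -21.687744
marks along 0.44929673551194693 offs 0.37202044976416393  rail centre: [0.55477638 0.17915919]
[0.54555908 0.1553462  0.032     ] 0.44953194776172123
[0.56420374 0.20246963 0.032     ] 0.44944240870373975
s [0.54643687 0.15618938 0.032     ] 0.45003600631896634
s [0.56530792 0.2037019  0.032     ] 0.45001304669312053
tabtop [ 0.47711565 -0.14483809  0.082     ] [ 0.47948286 -0.14298557  0.082     ]
```

```bash
cat >> h.py <<'E'
from scipy.spatial.transform import Rotation as Ro
def q(yaw):
    x,y,z,w=(Ro.from_euler('z',yaw,degrees=True)*Ro.from_euler('x',180,degrees=True)).as_quat();return [w,x,y,z]
NUT=np.array([.4775,-.1442]);NY=12.0
RAIL=np.array([.5550,.1794]);RY=-21.6
E
python3 - <<'E'
from h import *
for k in(0,180,-180):
  for n,p,y in(("nut",NUT,NY),("in",RAIL,RY),("tw+",RAIL,RY+90),("tw-",RAIL,RY-90)):
    for z in (.047,.2):
      r=arm.solve_ik([*p,z],q(y+k));print(k,n,z,None if r is None else np.round(r,2))
E
```

```text
0 nut 0.047 [ 0.7   0.29 -0.55  1.95  0.18  0.95 -1.31]
0 nut 0.2 [ 0.74  0.11 -0.57  1.79  0.06  1.26 -1.21]
0 in 0.047 [-0.83  0.44  0.54  1.79 -0.27  0.99 -2.13]
0 in 0.2 [-0.84  0.27  0.54  1.63 -0.14  1.28 -2.22]
0 tw+ 0.047 [ 0.34  0.59 -0.94  1.72  0.53  1.1  -1.14]
0 tw+ 0.2 [ 0.55  0.58 -1.3   1.56  0.56  1.43 -1.16]
0 tw- 0.047 [ 0.52  0.79 -1.25  1.71  0.79  1.24  1.84]
0 tw- 0.2 [ 0.53  0.54 -1.24  1.56  0.52  1.41  2.01]
180 nut 0.047 [ 0.84  0.32 -0.72  1.95  0.26  0.96  1.78]
180 nut 0.2 [ 0.86  0.12 -0.69  1.79  0.08  1.26  1.92]
180 in 0.047 [ 0.39  0.63 -1.02  1.72  0.59  1.13  0.39]
180 in 0.2 [ 0.55  0.58 -1.29  1.56  0.56  1.43  0.41]
180 tw+ 0.047 [ 0.52  0.79 -1.25  1.71  0.79  1.24  1.84]
180 tw+ 0.2 [ 0.53  0.54 -1.24  1.56  0.52  1.41  2.01]
180 tw- 0.047 [ 0.34  0.59 -0.94  1.72  0.53  1.1  -1.14]
180 tw- 0.2 [ 0.55  0.58 -1.3   1.56  0.56  1.43 -1.16]
-180 nut 0.047 [ 0.84  0.32 -0.72  1.95  0.26  0.96  1.78]
-180 nut 0.2 [ 0.86  0.12 -0.69  1.79  0.08  1.26  1.92]
-180 in 0.047 [ 0.39  0.63 -1.02  1.72  0.59  1.13  0.39]
-180 in 0.2 [ 0.55  0.58 -1.29  1.56  0.56  1.43  0.41]
-180 tw+ 0.047 [ 0.52  0.79 -1.25  1.71  0.79  1.24  1.84]
-180 tw+ 0.2 [ 0.53  0.54 -1.24  1.56  0.52  1.41  2.01]
-180 tw- 0.047 [ 0.34  0.59 -0.94  1.72  0.53  1.1  -1.14]
-180 tw- 0.2 [ 0.55  0.58 -1.3   1.56  0.56  1.43 -1.16]
```

```bash
python3 - <<'E'
from h import *
o=q(NY+180)
arm.goto([*NUT,.16],o)
arm.command_gripper(.045)
arm.servo_line([*NUT,.048],o,.1)
print(arm.read_tool_pos(),arm.read_contact_force())
arm.command_gripper(0.0)
print("gap",arm.read_finger_gap(),arm.read_finger_force(),arm.read_contact_force())
arm.servo_line([*NUT,.18],o,.12)
print(arm.read_t(),arm.read_finger_gap(),arm.read_contact_force(),arm.read_tool_pos(),np.round(arm.read_joints(),2))
im=arm.grab_frame("scene");cv2.imwrite("pics/s1.png",cv2.resize(im[60:300,150:450,::-1],(750,600)))
cv2.imwrite("pics/s1full.png",im[:,:,::-1]);cv2.imwrite("pics/t1full.png",arm.grab_frame("top")[:,:,::-1])
E
```

```text
[ 0.47795642 -0.14429959  0.04860711] [ 0.15199853 -1.15654594  0.4543427 ]
gap 0.011752085452043072 30.102225174196064 [ 0.11351837  0.18320889 -0.98063894]
6.2667 0.011792642328422255 [ 0.93381977 -0.68098485 -1.36631672] [ 0.47705561 -0.14407144  0.17923848] [ 0.86  0.14 -0.71  1.82  0.1   1.22  1.91]
```

View pics/s1.png

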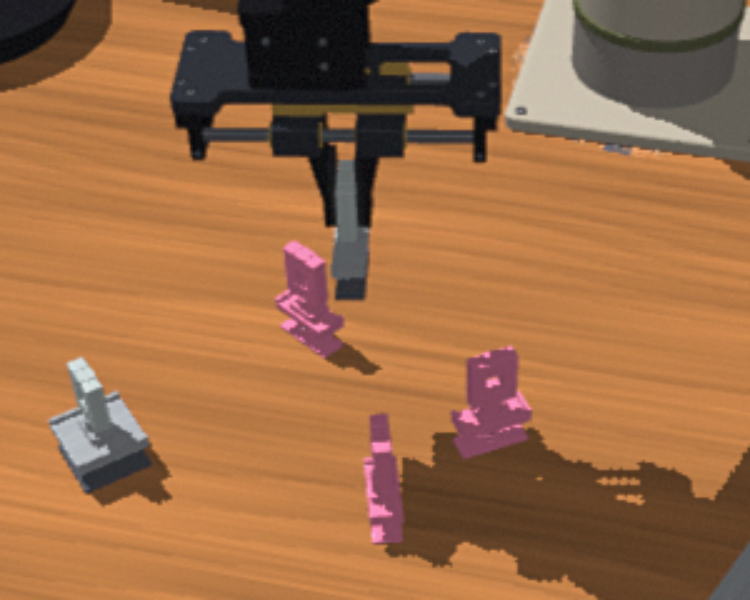

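The nut hangs upright in the grip at crop (350,240), and the pinks and square anchor are undisturbed. Now the insertion.

```bash
python3 - <<'E'
from h import *
o=q(RY+180)
arm.goto([*RAIL,.18],o)
arm.servo_line([*RAIL,.095],o,.12)
arm.pause(.3)
print(arm.read_t(),arm.read_tool_pos(),arm.read_contact_force())
f0=np.array(arm.read_contact_force())
im=arm.grab_frame("top");cv2.imwrite("pics/t2.png",im[:,:,::-1])
for z in(.08,.065,.058,.050,.044,.039):
    arm.servo_line([*RAIL,z],o,.05)
    f=np.array(arm.read_contact_force())-f0;print(z,arm.read_tool_pos().round(4) if hasattr(arm.read_tool_pos(),'round') else arm.read_tool_pos(),f.round(2))
    if np.abs(f[2])>14: print("STOP");break
arm.pause(.3);print(arm.read_t(),arm.read_tool_pos(),np.array(arm.read_contact_force())-f0,arm.read_wrist_torque())
im=arm.grab_frame("scene");cv2.imwrite("pics/s2.png",cv2.resize(im[150:390,360:600,::-1],(600,600)))
E
```

```text
8.7833 [0.55522986 0.17946619 0.09546669] [ 0.93204836 -0.2339605  -0.81041141]
0.08 [0.5547 0.1794 0.0795] [-0.69  0.03 -0.22]
0.065 [0.5548 0.1794 0.0647] [-0.86  1.06 -0.37]
0.058 [0.5548 0.1793 0.0577] [-1.16  0.18 -0.83]
0.05 [0.5551 0.1794 0.05  ] [-0.8   0.13  2.45]
0.044 [0.5552 0.1795 0.044 ] [-0.46  0.85  4.93]
0.039 [0.5552 0.1795 0.0393] [-1.25 -0.69  6.72]
11.15 [0.55527058 0.17949435 0.03954031] [-0.86221814  0.43399164  5.88586472] [ 0.03813759 -0.21915441 -0.06994383]
```

View pics/s2.png

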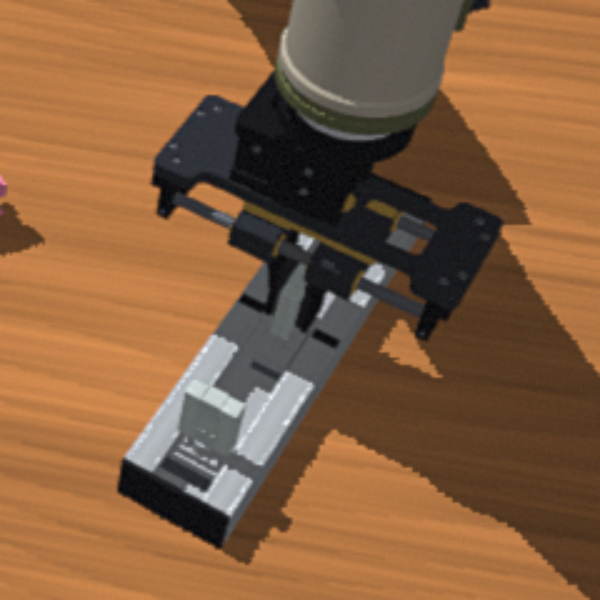

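The nut is through the slot between the marks (crop (295,310)) and the spring force matches its depth. Twisting now.

```bash
python3 - <<'E'
from h import *
p=[*RAIL,.039]
for a in range(-10,-91,-10):
    arm.servo_line(p,q(RY+180+a),.05)
    f=np.array(arm.read_contact_force());m=np.array(arm.read_wrist_torque())
    print(a,round(arm.read_t(),2),np.round(arm.read_tool_pos(),4),f.round(1),m.round(2))
    if abs(m[2])>1.5 or np.linalg.norm(f[:2])>12: print("STOP");break
else:
    o=q(RY+90)
    for z in(.043,.0465):
        arm.servo_line([*RAIL,z],o,.03);print(z,np.round(arm.read_contact_force(),2),np.round(arm.read_tool_pos(),4))
cv2.imwrite("pics/s3.png",cv2.resize(arm.grab_frame("scene")[150:390,360:600,::-1],(600,600)))
E
```

```text
-10 11.53 [0.5552 0.1797 0.0396] [-0.1 -0.2  4.9] [ 0.11 -0.18 -0.  ]
-20 11.85 [0.5552 0.1798 0.0396] [-0.3  0.3  5.1] [ 0.13 -0.09 -0.08]
-30 12.18 [0.5552 0.1798 0.0396] [-0.8 -0.4  5. ] [ 0.12 -0.1  -0.  ]
-40 12.5 [0.5552 0.1798 0.0396] [ 0.6 -0.3  6.5] [ 0.13 -0.17 -0.04]
-50 12.82 [0.5552 0.1798 0.0397] [0.5 0.2 4.3] [ 0.08 -0.18 -0.03]
-60 13.15 [0.5553 0.1798 0.0397] [-0.2  0.5  5. ] [ 0.01 -0.2  -0.01]
-70 13.47 [0.5553 0.1798 0.0397] [0.3 0.8 5.4] [ 0.01 -0.12 -0.05]
-80 13.8 [0.5553 0.1798 0.0397] [-0.7  0.2  4.8] [-0.02 -0.18 -0.  ]
-90 14.12 [0.5553 0.1797 0.0397] [0.4 0.6 4.8] [-0.02 -0.19 -0.01]
0.043 [1.14 0.77 3.83] [0.5552 0.1796 0.0435]
0.0465 [ 1.92  2.12 -3.39] [0.5547 0.1795 0.0461]
```

```bash
python3 - <<'E'
from h import *
o=q(RY+90)
arm.command_gripper(.04); print(np.round(arm.read_contact_force(),2))
arm.servo_line([*RAIL,.15],o,.1)
try: arm.goto([.45,-.05,.3],q(NY+180))
except arm.PlanningError as e: print(e)
arm.pause(.3);print(arm.read_t(),arm.read_tool_pos())
t=arm.grab_frame("top");s=arm.grab_frame("scene")
cv2.imwrite("pics/t4.png",t[:,:,::-1]);cv2.imwrite("pics/s4.png",s[:,:,::-1])
a=cv2.resize(t[140:320,125:245,::-1],(400,600));b=cv2.resize(s[200:380,400:540,::-1],(400,600))
cv2.imwrite("pics/c4.png",np.hstack([a,b]))
E
```

```text
[ 0.21 -0.35  0.3 ]
19.3333 [ 0.45003383 -0.04990234  0.29994544]
```

View pics/c4.png

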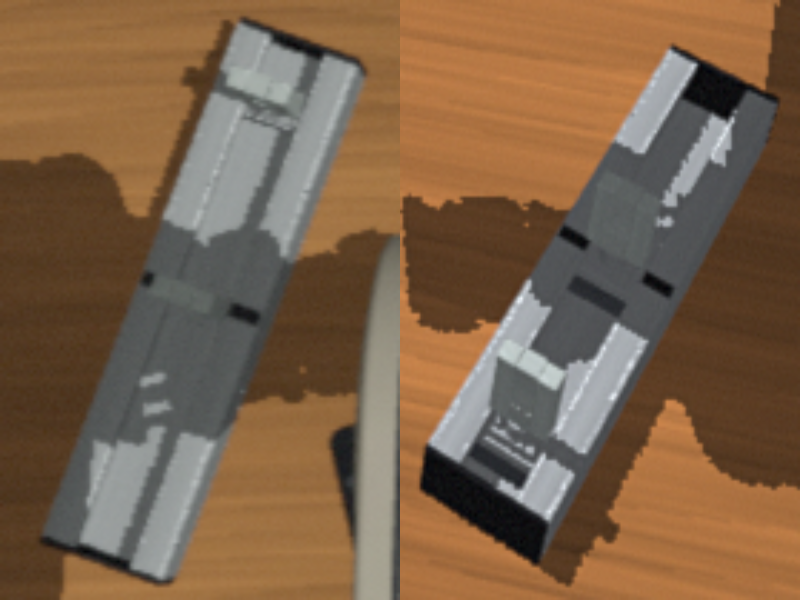

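The anchor stands across the slot between the marks (crop (180,294)), but it is in shadow. I'll move the arm clear and compare its height with the fitted anchor's.

```bash
python3 - <<'E'
from h import *
arm.movej([1.289,.332,-.065,1.46,.022,1.35,-.088])
t=arm.grab_frame("top")[:,:,::-1];s=arm.grab_frame("scene")[:,:,::-1]
cv2.imwrite("pics/t5.png",t);cv2.imwrite("pics/s5.png",s);print(arm.read_t())
cv2.imwrite("pics/c5.png",np.hstack([cv2.resize(t[150:250,155:235],(400,500),interpolation=2),cv2.resize(s[230:330,420:500],(400,500),interpolation=2)]))
E
```

```text
21.7833
```

View pics/c5.png

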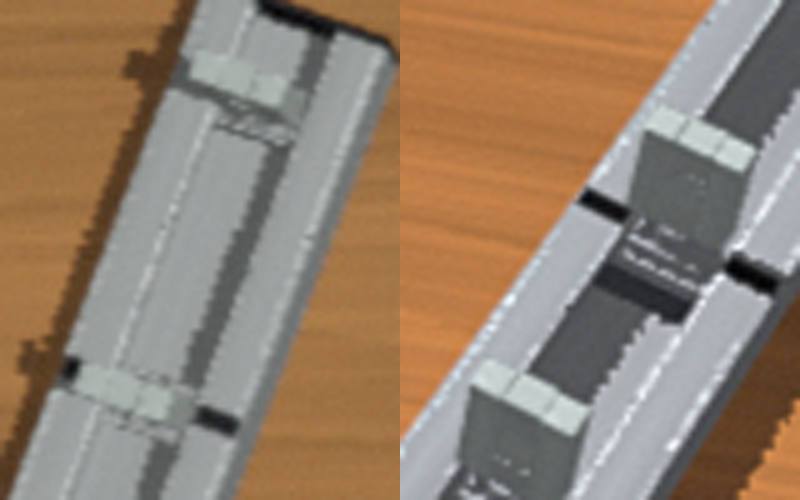

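```bash
python3 - <<'E'
from h import *
a,e=tri((479.8,257.0),(181.4,228.2));b,f=tri((445.6,309.0),(203.2,165.4))
print(a,e,b,f)
u=np.array([np.cos(np.radians(RY)),np.sin(np.radians(RY))]);n=np.array([-u[1],u[0]])
for X in(a,b): print("rail x,y",u@(X[:2]-RAIL),n@(X[:2]-RAIL),X[2])
s=cv2.imread("pics/s5.png");s0=cv2.imread("pics/scene0.png")
d=cv2.absdiff(s,s0)[195:265,160:220];print("square diff",(d.max(2)>40).sum())
E
```

```text
[0.5513736  0.17714817 0.07670578] [array([-1.4,  0.1]), array([-1.2,  0.1])] [0.66157435 0.13623139 0.07635901] [array([-0.7,  0. ]), array([-0.6,  0.1])]
rail x,y -0.002542788937115647 -0.0034286665736706825 0.07670577627824564
rail x,y 0.11498175378809458 -0.0009045251346367822 0.07635901015194144
square diff 0
```

```bash
python3 -c "
from rig import arm
print(arm.sign_off())"
```

```text
the job is handed in; nothing more can be done
None
```

I locked the nut into the rail square across the slot: about 3 mm from the marks, about 3 mm off the slot's middle, and level with the fitted anchor. I then let go and handed the job in at about 22 s (no verdict was returned), with the square anchor unmoved in the before and after pictures.

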